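Clip the heating relay onto its rail

ROBOT

A 7-joint arm with a two-finger parallel gripper is mounted at the origin on a cart in front of the work surface, level with it; the furniture and walls round the work are solid. World frame = base frame: x ahead of the robot, y to its left, z up, the work surface at z = 0. Lengths are in m, angles in degrees, forces in N, time in s.
With the tool pointing down it reaches from about 0.425 to 0.875 m from the base axis. Payload 4.7 kg.
Tool frame: the origin (TCP) lies midway between the tips of the shut fingers; the grasp point (between the pads) lies 19 mm behind it; z points along the fingers, y is the line along which they close (so a half turn about z gives the same grasp; the last joint's range is limited). The gripper opens to 87 mm and grips with 3 to 60 N. Pads are 19 mm wide; open, the fingers measure 117 mm over their backs; the gripper's body (75 mm by 190 mm) begins 51 mm behind the grasp point.
Start: joints at [67.672, 18.392, -4.016, 83.108, 1.295, 78.541, -3.26], TCP at [0.255, -0.598, 0.223] pointing down, gripper open.
Joint ranges: [-163.93, 163.93], [-17.29, 119.83], [-79.2, 71.16], [3.27, 140.29], [-89.18, 269.18], [5.43, 117.66], [-154.24, 154.24]. Speed limits (degrees/s): [147.25, 147.25, 180, 180, 180, 180, 180].

INTERFACE

Orientations are given as [roll, pitch, yaw] about the fixed x, y, z axes, in that order (R = Rz(yaw) Ry(pitch) Rx(roll)).
In Python, from cell import env gives the robot as it stands.
- The arm moves only by the tool step_arm, never from a script. Its argument "moves" is a list of rows, each an object with "dp": the shift along the tool's x, y, z in mm, a list of three; "dr": the turn, a rotation vector about the tool's x, y, z in rad, a list of three; "fingers": the closure, from 0 (fully open) to 1 (shut). In form: [{"dp": [dx, dy, dz], "dr": [ax, ay, az], "fingers": fingers}, ...]. A call has exactly 5 rows; each row shifts and turns the commanded pose from where the row before left it, along the tool's axes as they then stand; what a row does not reach is not made up. A row lasts 1/8 s, in which the tool goes at most 62.5 mm and 10.7 degrees, less where a joint would pass 70% of its speed; a pose out of reach is approached as far as the arm can. A call with a gripper value outside its range is refused whole. The fingers move at their own pace and stop on an object; "squeeze" is the grip in N (left out, the last holds). Time passes only in rows, so rows that do not move let the fingers close, or fill a call up. It gives the time, the measured TCP pose, the force, the opening and the grip force at its end, in the units of the state.
- env.get_obs(): the state, without advancing time (a new reading comes with each control period).
- env.read_camera(name): name is "side" or "top"; returns the picture (480x640x3 uint8, red, green, blue); there is no depth.
- env.camera_model(name): a dict with "fx", "fy", "cx", "cy" (pixels), "k1" (the pictures are not rectified: a ray, as slopes to the right and down, at radius r is drawn at 1 + k1 r^2 times it, then the intrinsics apply), "R" (3x3) and "t" (3): a world point X has camera coordinates R X + t. Camera axes: x right, y down, z forward; pixel columns grow to the right and rows downward; lengths in m; the calibration is good to about 2 mm. A picture is of the moment at which its call begins. camera_model takes no time and is no camera call.
- env.sign_off(): hands the job in; it is judged then, once.
The state is a dict: "time_s": time; "qpos": joint angles; "joint_velocities": joint speeds; "effort": joint torques, N m; "tool_pos": TCP position; "tool_rot": TCP orientation; "force": force on the tool from outside, world axes, zero at the start; "wrist_torque": the same for the moment, N m; "grip_width": finger opening in m; "grasp_force": force on a finger pad.
Only numpy, scipy, OpenCV 4.12 (cv2) and the standard library are available. Lean on these libraries where they do the work, as an engineer would, in place of code of your own. Each camera call takes 0.05 s, during which the arm holds its last target. There are 200 camera calls.

TASK

Fit the loose blue-nosed relay module to the bare stretch of the metal rail on the gently sloping stand: hook the rigid white lip of its back over the rail's upper edge with the foot still raised, then tilt it down until the orange foot clip snaps under the lower edge and it sits flat on the rail, and let go. Leave the mug, the tape roll and the screwdriver where they are.

Things in the scene. Friction and masses are not known exactly. Their poses are not given: they have to be found in the camera images.
- module: loose relay module, 0.18 kg, white shoulders, blue nose. x: from foot to lip; y: across its width; z: out of its nose. Origin: on its flat seat, which lies on the rail when fitted. Flat sides at y +-18 mm: grip across y. mm: shoulders x -34..32, z 5..30; nose x -21..21, z 29..57; seat block x -18.5..6, z 0..6.
- nose (a point): centre of the module's blue top face, at module x 0, y 0, z +57 mm; axes as the module. At the start it stands upright on its lip and clip, module origin 12 mm over the worktop, lip end roughly away from the robot
- lip (a point): tip of the toe of the module's rigid white lip, at module x +12, y 0, z -7.5 mm; axes as the module. In module mm: the lip's leg (36 wide) is x 17.5..23, down to z -12; its toe points to -x, top at z -5.5, tip face z -9..-5.5, underside sloping to z -12 at x 15. The slot between toe and shoulders (z -5.5 to +5) is 5.5 deep and takes the rail's 3 mm upper edge
- clip (a joint): orange sprung foot clip, m pushed outward (to module -x): 0 home, 0.007 stop; 1 N to start, 2 N at 3.5 mm. In module mm: toe tip x -14, z -5.5..-4.5, leg from x -19.5, toe underside a ramp from the tip to x -19, z -12. Pressing the foot down on the rail (about 5 to 12 N) pushes it aside, then it springs back under the edge by itself
- rail: fixed steel rail, 210 mm along its y, sloping up away from the robot at 15 degrees. Origin: middle of its top face; x up the slope, z out of it. Plate x -17.5..17.5, z -3..0 mm, round edges; web under it x -6..6 mm. The box floor is at z -22 mm with a 10 mm rim at x +-75, y +-120 mm. Fitted, the module has its origin at rail x 0, z 0 and its axes along the rail's
- rail_bare (a point): middle of the bare stretch, on the rail's top face at rail x 0, y -15, z 0 mm; axes as the rail. The module may sit anywhere along the bare rail: a black terminal block is fitted at rail y +60..+96 mm (30 mm high), a grey end stop at y -98..-90 mm (23 mm high)
- rail_edge (a point): upper edge of the rail, at rail x +17.5, y -15, z -1.5 mm; axes as the rail. With its foot raised 25 degrees off the rail (so its lip end dips 10 degrees below level) the lip goes in with the module's origin at rail x +2, y any, z +5 mm (2 mm play in z), slid there down the slope (along rail -x) from x +18 mm; raised less, the clip catches on the plate. It then pivots about this edge
- stand: the fixed sloping stand that carries the rail, steel legs and a white box base, about 135 x 240 x 55 mm without what is on the rail; origin on the worktop, 50 mm under the rail's origin; x horizontal, the way the slope rises
- mug: blue mug, 82x112x94 mm, origin under its middle; leave alone
- tape_ring: roll of beige tape lying flat, 103x101x25 mm, origin under its middle; leave alone
- driver: screwdriver with orange handle, 206 mm long, 29 mm thick, lying on the worktop; leave alone

How it is judged (in metres and radians):
On the way:
1. the lip is hooked under the rail's upper edge with the foot still raised (x of lip in the frame of rail between 0.004 and 0.0165 m and z of lip in the frame of rail between -0.016 and -0.003 m and y of module in the frame of rail between -0.076 and 0.046 m and angle between the z axis of module and the z axis of rail, either way round above 0.15 rad), for 0.1 s.
At the end, for the whole second after the job is handed in: The module sits on the bare stretch of the rail, lip at the upper edge, its seat within 3 mm of the rail's face and within 5 mm of the fitted position across the rail, parallel to the rail within 0.07 rad, its foot clip sprung home (within 2 mm) under the lower edge, at rest and released (x of module in the frame of rail between -0.005 and 0.005 m and z of module in the frame of rail between -0.0025 and 0.003 m and y of module in the frame of rail between -0.076 and 0.046 m and x of lip in the frame of rail between 0 and 0.018 m and angle between the z axis of module and the z axis of rail, either way round below 0.07 rad and angle between the y axis of module and the y axis of rail, either way round below 0.07 rad and value of joint clip below 0.002 m and linear speed of module below 0.02 m/s); the robot touches nothing.
It fails at once if the mug is moved more than 30 mm (distance of mug from where it was at the start of the episode above 0.03 m).
It fails at once if the tape roll is moved more than 30 mm (distance of tape_ring from where it was at the start of the episode above 0.03 m).
It fails at once if the screwdriver is moved more than 30 mm (distance of driver from where it was at the start of the episode above 0.03 m).
It also fails if it takes over 45 s, if anything falls off the work surface, if the arm or the gripper's body presses on something with over 40 N, if the wrist force passes 120 N, or if a joint passes its speed limit or range.

## Working session

There is one attempt and no reset: what is moved stays moved. The work goes in short steps, Python scripts to look and compute and a tool call to move; the robot and the scene stay as the last step left them, time stands still between calls to the robot, and variables do not carry over. Pictures are saved under pics/ and viewed, at most 10 in all, crops included, and the job is handed in when it is done.

Besides the shell and the picture viewer there is one more tool, called as name([rows], argument=value, ...), one row to a line, values as JSON. step_arm: Moves the arm, as the interface text tells. Its arguments: {"type":"object","properties":{"moves":{"type":"array","items":{"type":"object","properties":{"dp":{"type":"array","items":{"type":"number"}},"dr":{"type":"array","items":{"type":"number"}},"fingers":{"type":"number"}}}},"squeeze":{"type":"number"}},"required":["moves"]}

```bash
mkdir -p pics; python3 - <<'E'
from cell import env
import cv2
for n in("top","side"):
    cv2.imwrite(f"pics/{n}0.png",env.read_camera(n)[:,:,::-1]); print(env.camera_model(n))
o=env.get_obs();print(o)
E
```

```text
{'fx': 492.82308509775265, 'fy': 492.82308509775265, 'cx': 326.59419649358216, 'cy': 231.758812238917, 'k1': -0.10828712588111908, 'R': array([[ 0.00809934, -0.9999187 , -0.00984864],
       [-0.99629887, -0.00722639, -0.08565248],
       [ 0.08557435,  0.01050592, -0.9962764 ]]), 't': array([-0.1573297 ,  0.60320569,  1.07361304])}
{'fx': 450.7315830895143, 'fy': 450.7315830895143, 'cx': 324.6645629167675, 'cy': 239.37093147515284, 'k1': 0.03893484450661004, 'R': array([[ 0.99946947,  0.02328537,  0.02277201],
       [ 0.03188066, -0.556412  , -0.83029471],
       [-0.0066631 ,  0.8305802 , -0.55685917]]), 't': array([-0.58476268, -0.0507655 ,  1.20948983])}
{'time_s': 0.1, 'qpos': array([67.67425358, 18.43712745, -4.01668412, 83.16829695,  1.29605921,
       78.5381965 , -3.26207432]), 'joint_velocities': array([-0.06555514, -0.04766089,  0.05399571, -0.13544337,  0.05598078,
        0.03663784, -0.01169079]), 'effort': array([ 8.20766695e-05, -4.92570519e+01, -4.05620914e-01, -3.13397884e+01,
       -6.41585304e-02,  3.94475518e-02,  7.94792959e-05]), 'tool_pos': array([ 0.25514097, -0.59730726,  0.22154141]), 'tool_rot': array([-1.79901672e+02,  5.97273783e-03,  2.31345856e+01]), 'force': array([-0.76884832,  1.43965352, -0.8298408 ]), 'wrist_torque': array([ 8.14469454e-05,  5.26389251e-02, -4.93371938e-03]), 'grasp_force': 0.0, 'grip_width': 0.0870681232478724}
```

View pics/top0.png

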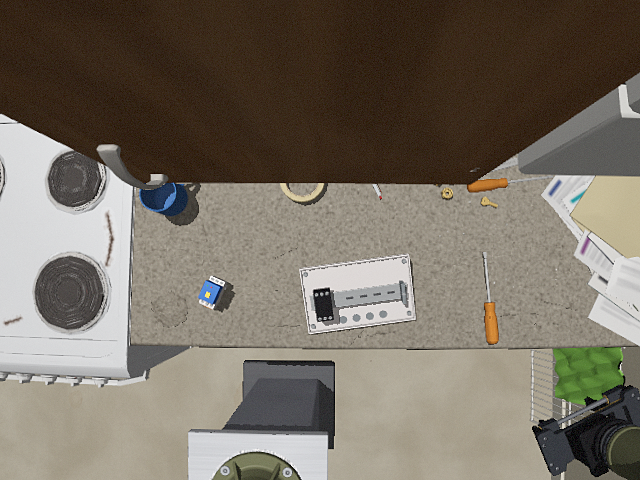

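View pics/side0.png

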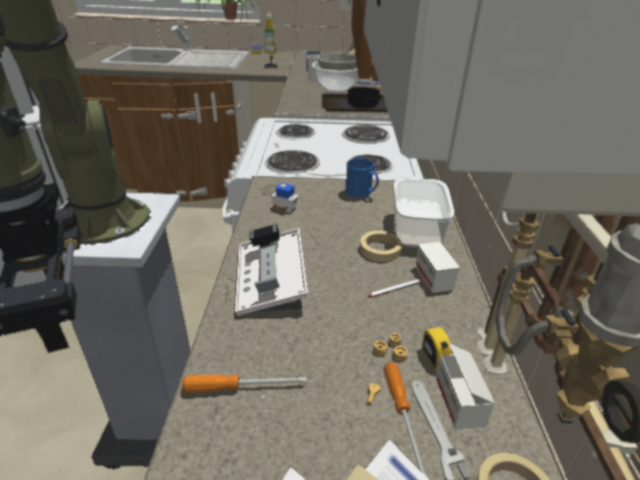

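The top view shows the module at about (211,292), the stand at (358,294) with the rail bare between about 333 and 400, and the screwdriver at (490,310). The side view shows the module at (286,197) and the rail at (266,265). Next I'll enlarge both.

```bash
python3 - <<'E'
import cv2,numpy as np
t=cv2.imread("pics/top0.png");s=cv2.imread("pics/side0.png")
def crop(im,x,y,w,h,k):
    c=cv2.resize(im[y:y+h,x:x+w],None,fx=k,fy=k,interpolation=cv2.INTER_CUBIC)
    for i in range(0,w,10):
        cv2.line(c,(i*k,0),(i*k,4 if i%50 else 10),(0,0,255),1)
        if (x+i)%20==0: cv2.putText(c,str(x+i),(i*k,20),0,.35,(0,0,255))
    for j in range(0,h,10):
        cv2.line(c,(0,j*k),(6,j*k),(0,0,255),1)
        if (y+j)%20==0: cv2.putText(c,str(y+j),(8,j*k+4),0,.35,(0,0,255))
    return c
a=crop(t,190,270,50,50,10); b=crop(s,260,170,50,50,10)[:, :290+10*0+10]
b=crop(s,270,175,30,50,10)
cv2.imwrite("pics/mod.png",np.hstack([a,b]))
cv2.imwrite("pics/st_t.png",crop(t,295,245,130,95,6))
cv2.imwrite("pics/st_s.png",crop(s,225,215,90,105,5))
E
```

```text
(no output)
```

View pics/mod.png

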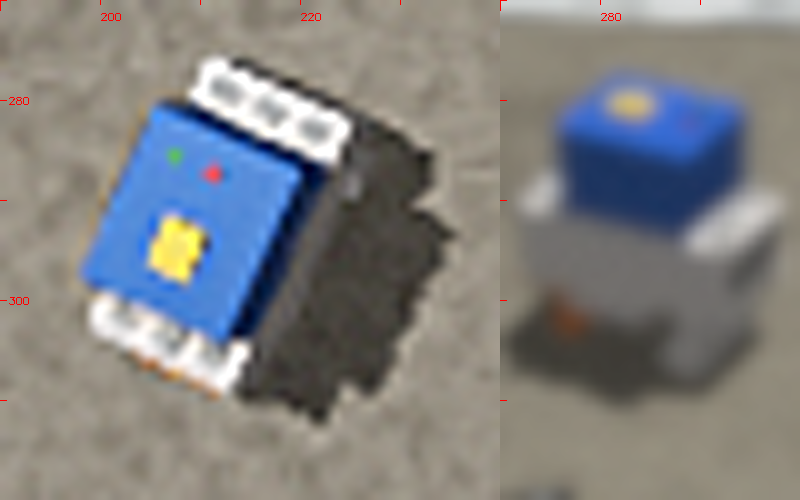

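View pics/st_t.png

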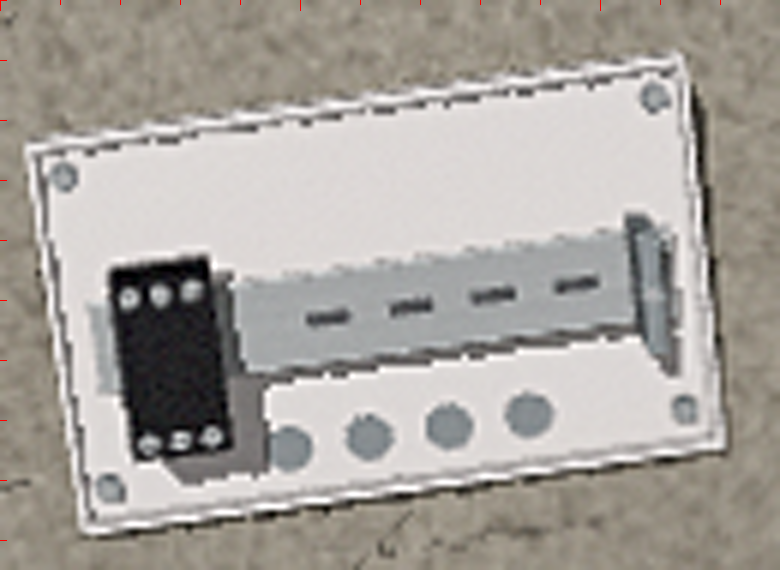

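View pics/st_s.png

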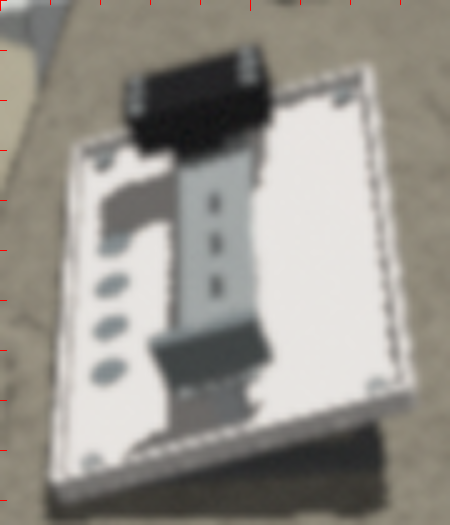

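The crops show three useful things:
- **Module, top view:** the blue face has corners at about (205.5,280.3), (220.2,286.8), (213.2,304) and (198.2,297.2). The orange clip end points towards the robot.
- **Stand rim, top view:** the corners are at about (299.7,269.5), (408.7,254.7), (415.7,319.2) and (309.2,333.7).
- **Rail:** it is bare between the black block and the end stop.

I'll fit the poses from these points.

```bash
cat > h.py <<'E'
from cell import env
import numpy as np
from scipy.optimize import least_squares
from scipy.spatial.transform import Rotation as Ro
M={n:env.camera_model(n) for n in("top","side")}
def proj(n,X):
    m=M[n]; c=np.atleast_2d(X)@m["R"].T+m["t"]; s=c[:,:2]/c[:,2:]
    s=s*(1+m["k1"]*(s**2).sum(1,keepdims=True))
    return s*[m["fx"],m["fy"]]+[m["cx"],m["cy"]]
def up(p,k,o): return (np.array(p,float)+.5)/k-.5+np.array(o)
E
python3 - <<'E'
from h import *
st=up([(28,147),(682,58),(724,445),(85,532)],6,(295,245))
ss=up([(372,68),(412,398),(52,490),(75,148)],5,(225,215))
C=np.array([(75,120,-12),(75,-120,-12),(-75,-120,-12),(-75,120,-12)])/1e3
def rail(p): return Ro.from_euler('xyz',[0,-15,np.degrees(p[2])],degrees=True),np.array([p[0],p[1],p[3]])
def f(p,use=(1,1)):
    R,t=rail(p);X=R.apply(C)+t
    return np.r_[(proj("top",X)-st).ravel()*use[0],(proj("side",X)-ss).ravel()*use[1]]
for u in((1,1),(1,0),(0,1)):
    r=least_squares(f,[.55,-.1,0.1,.05],args=(u,));print("rail",r.x,np.degrees(r.x[2]),"\n",f(r.x).round(1))
p=least_squares(f,[.55,-.1,0.1,.05]).x; R,t=rail(p)
print("rail edges top crop", ((proj("top",R.apply(np.array([(17.5,50,0),(17.5,-85,0),(-17.5,50,0),(-17.5,-85,0)])/1e3)+t)-(295,245)+.5)*6-.5).round(0))
mt=up([(155,103),(302,168),(232,340),(82,272)],10,(190,270)); ms=up([(245,105),(190,160),(62,120),(115,75)],10,(270,175))
se=up([(215,57),(352,125)],10,(190,270))
def g(q,u=(1,1)):
    R=Ro.from_euler('z',q[2]);t=np.array([q[0],q[1],.012]);h=q[3]
    X=R.apply(np.array([(.021,h,.057),(.021,-h,.057),(-.021,-h,.057),(-.021,h,.057)]))+t
    E=R.apply(np.array([(.032,.018,.03),(.032,-.018,.03)]))+t
    return np.r_[(proj("top",X)-mt).ravel()*u[0],(proj("top",E)-se).ravel()*u[0],(proj("side",X)-ms).ravel()*u[1]]
for u in((1,1),(1,0),(0,1)):
    r=least_squares(g,[.55,.2,-.4,.016],args=(u,));print("mod",r.x,np.degrees(r.x[2]),"\n",g(r.x).round(1))
E
```

```text
rail [ 0.46406776 -0.22326581  0.14066914  0.04472399] 8.059748131505664 
 [-0.3 -0.7  0.5 -0.6 -0.  -0.1 -0.2 -0.1 -0.6  0.7 -0.3 -0.9 -0.3 -0.1
 -0.2  0.7]
rail [ 0.46306668 -0.22364453  0.14249607  0.0387722 ] 8.164423683565317 
 [ 0.  -0.1  0.1 -0.1 -0.3  0.   0.1  0.2 -1.1  2.8 -0.7  1.4 -0.5  2.2
 -0.6  2.8]
rail [ 0.46596909 -0.22988776  0.1371891   0.05016281] 7.860356410613712 
 [ 2.7 -1.8  4.1 -1.4  3.3 -0.5  2.5 -0.8  0.2  0.3  0.3 -0.7 -0.5  0.1
  0.1  0.3]
rail edges top crop [[240. 279.]
 [611. 229.]
 [253. 371.]
 [621. 321.]]
mod [ 0.47003646  0.09787702 -0.40863535  0.01733566] -23.4130807479552 
 [ 0.5 -0.4  0.3 -0.3 -0.7  0.5 -0.2  0.6 -0.6 -0.7  0.4 -0.7  0.1  0.1
 -0.3 -0.2 -1.   0.5 -0.1 -0. ]
mod [ 0.46968813  0.09778649 -0.40792345  0.01766352] -23.37229198348168 
 [ 0.4 -0.3  0.5 -0.1 -0.6  0.7 -0.3  0.7 -0.5 -0.5  0.5 -0.6  0.1  0.1
 -0.5 -0.2 -1.2  0.6 -0.2 -0.1]
mod [ 0.47083128  0.09840127 -0.42220458  0.01585779] -24.190540552914626 
 [ 1.1 -0.6 -0.4 -0.8 -1.8 -0.1  0.1  0.4 -0.6 -1.   0.3 -0.9  0.2  0.3
  0.1 -0.5 -0.4  0.1  0.1  0.1]
```

```bash
cat >> h.py <<'E'
def plan(pos,eul,n,fing,src=None):
    """rows from measured pose to tool pose pos (m), eul deg, in n rows"""
    o=env.get_obs(); p0,R0=np.array(o["tool_pos"]),Ro.from_euler('xyz',o["tool_rot"],degrees=True)
    if src is not None: p0,R0=src[0],Ro.from_euler('xyz',src[1],degrees=True)
    R1=eul if isinstance(eul,Ro) else Ro.from_euler('xyz',eul,degrees=True); pos=np.array(pos)
    rv=(R0.inv()*R1).as_rotvec()
    for i in range(n):
        R=R0*Ro.from_rotvec(rv*i/n); d=R.inv().apply((pos-p0)/n)*1e3
        print('{"dp":%s,"dr":%s,"fingers":%s}'%(d.round(1).tolist(),(rv/n).round(4).tolist(),fing))
    return pos,R1.as_euler('xyz',degrees=True)
E
python3 - <<'E'
from h import *
st=up([(28,147),(682,58),(724,445),(85,532)],6,(295,245))
ss=up([(372,68),(412,398),(52,490),(75,148)],5,(225,215))
C=np.array([(1,1),(1,-1),(-1,-1),(-1,1)])
def f(p,zz=.05,use=(1,1)):
    R=Ro.from_euler('xyz',[0,-15,np.degrees(p[2])],degrees=True)
    X=R.apply(np.c_[C*p[3:5],np.full(4,-.012)])+[p[0],p[1],zz]
    return np.r_[(proj("top",X)-st).ravel()*use[0],(proj("side",X)-ss).ravel()*use[1]]
for u in((1,1),(1,0),(0,1)):
    r=least_squares(f,[.55,-.1,0.1,.075,.12],args=(.05,u,));print("rail",r.x.round(4),np.degrees(r.x[2]),"\n",f(r.x).round(1))
s=plan([.47,-.25,.2],[-180,0,0],10,0)
s=plan([.47,.098,.16],[-180,0,-23.4],10,0,s)
E
```

```text
rail [ 0.4645 -0.2249  0.1408  0.0744  0.12  ] 8.068519912379895 
 [ 0.3 -0.6  1.7 -0.6  1.1 -0.3  0.3 -0.2 -0.8 -0.7 -0.4 -2.3 -0.2 -1.6
 -0.1 -0.8]
rail [ 0.4635 -0.223   0.1425  0.074   0.1189] 8.163803257667055 
 [-0.   0.   0.2 -0.  -0.2 -0.1  0.   0.1 -1.3 -0.9 -1.  -3.3 -0.2 -2.6
 -0.3 -1. ]
rail [ 0.4659 -0.2294  0.1377  0.0744  0.1211] 7.890690635889604 
 [ 2.  -1.4  4.3 -1.2  3.5 -0.8  1.8 -0.9 -0.1  0.1  0.  -0.4 -0.2  0.3
  0.3 -0.1]
{"dp":[33.4, -23.5, 2.2],"dr":[-0.0002, 0.0, 0.0404],"fingers":0}
{"dp":[32.4, -24.8, 2.2],"dr":[-0.0002, 0.0, 0.0404],"fingers":0}
{"dp":[31.4, -26.1, 2.2],"dr":[-0.0002, 0.0, 0.0404],"fingers":0}
{"dp":[30.3, -27.4, 2.2],"dr":[-0.0002, 0.0, 0.0404],"fingers":0}
{"dp":[29.2, -28.6, 2.2],"dr":[-0.0002, 0.0, 0.0404],"fingers":0}
{"dp":[28.0, -29.7, 2.2],"dr":[-0.0002, 0.0, 0.0404],"fingers":0}
{"dp":[26.8, -30.8, 2.2],"dr":[-0.0002, 0.0, 0.0404],"fingers":0}
{"dp":[25.5, -31.9, 2.2],"dr":[-0.0002, 0.0, 0.0404],"fingers":0}
{"dp":[24.2, -32.9, 2.2],"dr":[-0.0002, 0.0, 0.0404],"fingers":0}
{"dp":[22.9, -33.8, 2.2],"dr":[-0.0002, 0.0, 0.0404],"fingers":0}
{"dp":[0.0, -34.8, 4.0],"dr":[0.0, 0.0, 0.0408],"fingers":0}
{"dp":[-1.4, -34.8, 4.0],"dr":[0.0, 0.0, 0.0408],"fingers":0}
{"dp":[-2.8, -34.7, 4.0],"dr":[0.0, 0.0, 0.0408],"fingers":0}
{"dp":[-4.3, -34.5, 4.0],"dr":[0.0, 0.0, 0.0408],"fingers":0}
{"dp":[-5.7, -34.3, 4.0],"dr":[0.0, 0.0, 0.0408],"fingers":0}
{"dp":[-7.1, -34.1, 4.0],"dr":[0.0, 0.0, 0.0408],"fingers":0}
{"dp":[-8.4, -33.8, 4.0],"dr":[0.0, 0.0, 0.0408],"fingers":0}
{"dp":[-9.8, -33.4, 4.0],"dr":[0.0, 0.0, 0.0408],"fingers":0}
{"dp":[-11.2, -33.0, 4.0],"dr":[0.0, 0.0, 0.0408],"fingers":0}
{"dp":[-12.5, -32.5, 4.0],"dr":[0.0, 0.0, 0.0408],"fingers":0}
```

step_arm([
  {"dp": [33.4,-23.5,2.2],"dr": [0,0,0.0404],"fingers": 0},
  {"dp": [32.4,-24.8,2.2],"dr": [0,0,0.0404],"fingers": 0},
  {"dp": [31.4,-26.1,2.2],"dr": [0,0,0.0404],"fingers": 0},
  {"dp": [30.3,-27.4,2.2],"dr": [0,0,0.0404],"fingers": 0},
  {"dp": [29.2,-28.6,2.2],"dr": [0,0,0.0404],"fingers": 0},
])

```text
time_s: 0.72
tool_pos: [0.3632, -0.4226, 0.2111]
tool_rot: [-180.0, 0.0, 11.5]
force: [0.7, 0.2, -0.8]
grip_width: 0.0871
grasp_force: 0.0
```

step_arm([
  {"dp": [28,-29.7,2.2],"dr": [0,0,0.0404],"fingers": 0},
  {"dp": [26.8,-30.8,2.2],"dr": [0,0,0.0404],"fingers": 0},
  {"dp": [25.5,-31.9,2.2],"dr": [0,0,0.0404],"fingers": 0},
  {"dp": [24.2,-32.9,2.2],"dr": [0,0,0.0404],"fingers": 0},
  {"dp": [22.9,-33.8,2.2],"dr": [0,0,0.0404],"fingers": 0},
])

```text
time_s: 1.35
tool_pos: [0.4705, -0.2492, 0.2001]
tool_rot: [-180.0, 0.0, -0.1]
force: [0.3, -0.7, -0.0]
grip_width: 0.0871
grasp_force: 0.0
```

step_arm([
  {"dp": [0,-34.8,4],"dr": [0,0,0.0408],"fingers": 0},
  {"dp": [-1.4,-34.8,4],"dr": [0,0,0.0408],"fingers": 0},
  {"dp": [-2.8,-34.7,4],"dr": [0,0,0.0408],"fingers": 0},
  {"dp": [-4.3,-34.5,4],"dr": [0,0,0.0408],"fingers": 0},
  {"dp": [-5.7,-34.3,4],"dr": [0,0,0.0408],"fingers": 0},
])

```text
time_s: 1.98
tool_pos: [0.4698, -0.0753, 0.1801]
tool_rot: [180.0, 0.0, -11.8]
force: [-0.3, 0.0, 0.0]
grip_width: 0.087
grasp_force: 0.0
```

step_arm([
  {"dp": [-7.1,-34.1,4],"dr": [0,0,0.0408],"fingers": 0},
  {"dp": [-8.4,-33.8,4],"dr": [0,0,0.0408],"fingers": 0},
  {"dp": [-9.8,-33.4,4],"dr": [0,0,0.0408],"fingers": 0},
  {"dp": [-11.2,-33,4],"dr": [0,0,0.0408],"fingers": 0},
  {"dp": [-12.5,-32.5,4],"dr": [0,0,0.0408],"fingers": 0},
])

```text
time_s: 2.6
tool_pos: [0.4698, 0.0986, 0.1601]
tool_rot: [180.0, 0.0, -23.5]
force: [0.5, -0.3, 0.1]
grip_width: 0.0871
grasp_force: 0.0
```

step_arm([
  {"dp": [0,0,0],"fingers": 0},
  {"dp": [0,0,0],"fingers": 0},
  {"dp": [0,0,0],"fingers": 0},
  {"dp": [0,0,0],"fingers": 0},
  {"dp": [0,0,0],"fingers": 0},
])

```text
validation failed for argument at $.mo...
```

```bash
python3 - <<'E'
from h import *
o=env.get_obs();print(o["time_s"],o["qpos"].round(1),o["tool_pos"].round(4),o["tool_rot"].round(2))
plan([.470,.098,.028],[-180,0,-23.4],5,0)
E
```

```text
2.6 [  22.6    1.8  -37.9  110.1    1.2   68.5 -129.2] [0.4698 0.0986 0.1601] [ 1.7997e+02  1.0000e-02 -2.3480e+01]
{"dp":[0.1, 0.1, 26.4],"dr":[0.0001, 0.0, -0.0003],"fingers":0}
{"dp":[0.1, 0.1, 26.4],"dr":[0.0001, 0.0, -0.0003],"fingers":0}
{"dp":[0.1, 0.1, 26.4],"dr":[0.0001, 0.0, -0.0003],"fingers":0}
{"dp":[0.1, 0.1, 26.4],"dr":[0.0001, 0.0, -0.0003],"fingers":0}
{"dp":[0.1, 0.1, 26.4],"dr":[0.0001, 0.0, -0.0003],"fingers":0}
```

Positioning is accurate (dr is required in every row). Next I'll descend and grip.

step_arm([
  {"dp": [0,0,26.4],"dr": [0,0,0],"fingers": 0},
  {"dp": [0,0,26.4],"dr": [0,0,0],"fingers": 0},
  {"dp": [0,0,26.4],"dr": [0,0,0],"fingers": 0},
  {"dp": [0,0,26.4],"dr": [0,0,0],"fingers": 0},
  {"dp": [0,0,26.4],"dr": [0,0,0],"fingers": 0},
])

```text
time_s: 3.22
tool_pos: [0.4698, 0.0975, 0.0274]
tool_rot: [180.0, 0.0, -23.4]
force: [-0.3, 0.8, 0.5]
grip_width: 0.087
grasp_force: 0.0
```

step_arm([
  {"dp": [0,0,0],"dr": [0,0,0],"fingers": 0.5},
  {"dp": [0,0,0],"dr": [0,0,0],"fingers": 0.7},
  {"dp": [0,0,0],"dr": [0,0,0],"fingers": 1},
  {"dp": [0,0,0],"dr": [0,0,0],"fingers": 1},
  {"dp": [0,0,0],"dr": [0,0,0],"fingers": 1},
], squeeze=45)

```text
time_s: 3.85
tool_pos: [0.4705, 0.0976, 0.029]
tool_rot: [-180.0, -0.1, -23.4]
force: [0.3, 0.6, 0.4]
grip_width: 0.0448
grasp_force: 0.0
```

step_arm([
  {"dp": [0,0,0],"dr": [0,0,0],"fingers": 1},
  {"dp": [0,0,0],"dr": [0,0,0],"fingers": 1},
  {"dp": [0,0,0],"dr": [0,0,0],"fingers": 1},
  {"dp": [0,0,0],"dr": [0,0,0],"fingers": 1},
  {"dp": [0,0,0],"dr": [0,0,0],"fingers": 1},
], squeeze=45)

```text
time_s: 4.47
tool_pos: [0.4703, 0.0976, 0.0287]
tool_rot: [180.0, -0.0, -23.4]
force: [-0.3, 1.0, 3.6]
grip_width: 0.0356
grasp_force: 45.0
```

```bash
cat >> h.py <<'E'
RAIL=[.4645,-.2240,.050]; YAW=8.1; OFF=[0.,0.,.0167]  # module origin in tool frame
def tool(x,y,z,tilt,rail=None,off=None):
    """tool pose for module origin at rail mm x,y,z with foot raised tilt deg"""
    r=np.array(RAIL if rail is None else rail)
    RR=Ro.from_euler('ZY',[YAW,-15],degrees=True); Rm=RR*Ro.from_euler('y',tilt,degrees=True)
    T=Rm*Ro.from_euler('x',180,degrees=True)
    return r+RR.apply(np.array([x,y,z])/1e3)-T.apply(OFF if off is None else off),T
E
python3 - <<'E'
from h import *
s=plan([.470,.098,.16],[-180,0,-23.4],5,1)
s=plan(*tool(-11,-25,60,25),10,1,s);print(s)
s=plan(*tool(-11,-25,26,25),5,1,s);print(s)
E
```

```text
{"dp":[-0.1, -0.0, -26.3],"dr":[0.0, -0.0001, 0.0],"fingers":1}
{"dp":[-0.1, -0.0, -26.3],"dr":[0.0, -0.0001, 0.0],"fingers":1}
{"dp":[-0.1, -0.0, -26.3],"dr":[0.0, -0.0001, 0.0],"fingers":1}
{"dp":[-0.1, -0.0, -26.3],"dr":[0.0, -0.0001, 0.0],"fingers":1}
{"dp":[-0.1, -0.0, -26.3],"dr":[0.0, -0.0001, 0.0],"fingers":1}
{"dp":[11.6, 33.1, 3.8],"dr":[-0.0048, -0.017, -0.0548],"fingers":1}
{"dp":[9.8, 33.7, 3.8],"dr":[-0.0048, -0.017, -0.0548],"fingers":1}
{"dp":[8.0, 34.2, 3.8],"dr":[-0.0048, -0.017, -0.0548],"fingers":1}
{"dp":[6.2, 34.5, 3.9],"dr":[-0.0048, -0.017, -0.0548],"fingers":1}
{"dp":[4.4, 34.8, 4.0],"dr":[-0.0048, -0.017, -0.0548],"fingers":1}
{"dp":[2.5, 35.0, 4.1],"dr":[-0.0048, -0.017, -0.0548],"fingers":1}
{"dp":[0.7, 35.0, 4.2],"dr":[-0.0048, -0.017, -0.0548],"fingers":1}
{"dp":[-1.2, 35.0, 4.4],"dr":[-0.0048, -0.017, -0.0548],"fingers":1}
{"dp":[-3.0, 34.9, 4.6],"dr":[-0.0048, -0.017, -0.0548],"fingers":1}
{"dp":[-4.8, 34.6, 4.8],"dr":[-0.0048, -0.017, -0.0548],"fingers":1}
(array([ 0.44500012, -0.25202717,  0.12155483]), array([180. ,  10. ,   8.1]))
{"dp":[2.9, 0.0, 6.2],"dr":[0.0, 0.0, 0.0],"fingers":1}
{"dp":[2.9, 0.0, 6.2],"dr":[0.0, 0.0, 0.0],"fingers":1}
{"dp":[2.9, 0.0, 6.2],"dr":[0.0, 0.0, 0.0],"fingers":1}
{"dp":[2.9, 0.0, 6.2],"dr":[0.0, 0.0, 0.0],"fingers":1}
{"dp":[2.9, 0.0, 6.2],"dr":[0.0, 0.0, 0.0],"fingers":1}
(array([ 0.45371218, -0.25078726,  0.08871335]), array([180. ,  10. ,   8.1]))
```

step_arm([
  {"dp": [0,0,-20],"dr": [0,0,0],"fingers": 1},
  {"dp": [0,0,-27.8],"dr": [0,0,0],"fingers": 1},
  {"dp": [0,0,-27.8],"dr": [0,0,0],"fingers": 1},
  {"dp": [0,0,-27.8],"dr": [0,0,0],"fingers": 1},
  {"dp": [0,0,-27.8],"dr": [0,0,0],"fingers": 1},
])

```text
time_s: 5.1
tool_pos: [0.4696, 0.0975, 0.1599]
tool_rot: [180.0, 0.1, -23.4]
force: [0.7, -0.3, -1.5]
grip_width: 0.0355
grasp_force: 45.0
```

step_arm([
  {"dp": [11.6,33.1,3.8],"dr": [-0.0048,-0.017,-0.0548],"fingers": 1},
  {"dp": [9.8,33.7,3.8],"dr": [-0.0048,-0.017,-0.0548],"fingers": 1},
  {"dp": [8,34.2,3.8],"dr": [-0.0048,-0.017,-0.0548],"fingers": 1},
  {"dp": [6.2,34.5,3.9],"dr": [-0.0048,-0.017,-0.0548],"fingers": 1},
  {"dp": [4.4,34.8,4],"dr": [-0.0048,-0.017,-0.0548],"fingers": 1},
])

```text
time_s: 5.72
tool_pos: [0.457, -0.0784, 0.1397]
tool_rot: [179.3, 5.1, -7.6]
force: [-0.0, 0.4, -2.0]
grip_width: 0.0358
grasp_force: 45.0
```

step_arm([
  {"dp": [2.5,35,4.1],"dr": [-0.0048,-0.017,-0.0548],"fingers": 1},
  {"dp": [0.7,35,4.2],"dr": [-0.0048,-0.017,-0.0548],"fingers": 1},
  {"dp": [-1.2,35,4.4],"dr": [-0.0048,-0.017,-0.0548],"fingers": 1},
  {"dp": [-3,34.9,4.6],"dr": [-0.0048,-0.017,-0.0548],"fingers": 1},
  {"dp": [-4.8,34.6,4.8],"dr": [-0.0048,-0.017,-0.0548],"fingers": 1},
])

```text
time_s: 6.35
tool_pos: [0.4445, -0.2532, 0.1203]
tool_rot: [-180.0, 10.1, 8.2]
force: [-0.6, -0.2, -2.4]
grip_width: 0.0357
grasp_force: 45.0
```

```bash
python3 - <<'E'
from h import *
import cv2
o=env.get_obs();print(o["time_s"],o["qpos"].round(1),o["tool_pos"].round(4),o["tool_rot"].round(2),o["force"].round(2),o["grip_width"])
a=env.read_camera("side")[215:315,215:315,::-1];b=env.read_camera("top")[250:345,320:400,::-1]
k=lambda i:cv2.resize(i,(400,400*i.shape[0]//i.shape[1]),interpolation=cv2.INTER_CUBIC)
a,b=k(a),k(b);h=max(len(a),len(b));q=lambda i:np.vstack([i,np.zeros((h-len(i),400,3),np.uint8)])
cv2.imwrite("pics/hov.png",np.hstack([q(a),q(b)]))
plan(*tool(-11,-25,24,25),5,1)
E
```

```text
6.35 [ 42.6  13.9 -22.3 102.5  10.4  73.8 -65. ] [ 0.4445 -0.2532  0.1203] [-179.95   10.06    8.2 ] [-0.62 -0.18 -2.42] 0.035666797662342105
{"dp":[3.5, -0.9, 6.1],"dr":[-0.0001, 0.0005, -0.0011],"fingers":1}
{"dp":[3.5, -0.9, 6.1],"dr":[-0.0001, 0.0005, -0.0011],"fingers":1}
{"dp":[3.5, -0.9, 6.1],"dr":[-0.0001, 0.0005, -0.0011],"fingers":1}
{"dp":[3.5, -0.9, 6.1],"dr":[-0.0001, 0.0005, -0.0011],"fingers":1}
{"dp":[3.5, -0.9, 6.1],"dr":[-0.0001, 0.0005, -0.0011],"fingers":1}
```

View pics/hov.png

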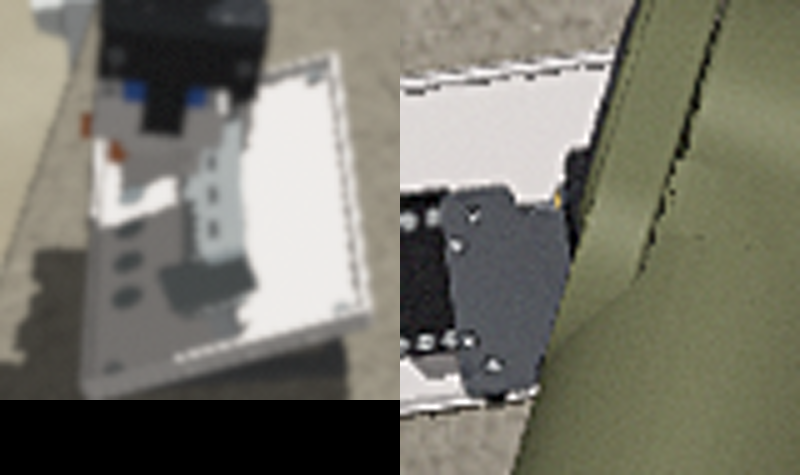

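The side crop shows the module held firmly between the fingers, with its orange clip to the left at about crop (85–118,123–152) and the bare rail below at (215,200). The top view is blocked by the arm, so I'll find the rail height by touch.

step_arm([
  {"dp": [3.5,-0.9,6.1],"dr": [0,0.0005,-0.001],"fingers": 1},
  {"dp": [3.5,-0.9,6.1],"dr": [0,0.0005,-0.001],"fingers": 1},
  {"dp": [3.5,-0.9,6.1],"dr": [0,0.0005,-0.001],"fingers": 1},
  {"dp": [3.5,-0.9,6.1],"dr": [0,0.0005,-0.001],"fingers": 1},
  {"dp": [1.7,-0.5,3],"dr": [0,0.0005,-0.001],"fingers": 1},
])

```text
time_s: 7.08
tool_pos: [0.4551, -0.2462, 0.091]
tool_rot: [-179.9, 9.9, 8.4]
force: [-0.2, -0.1, -2.6]
grip_width: 0.036
grasp_force: 45.0
```

step_arm([
  {"dp": [0.4,0,0.9],"dr": [0,0,0],"fingers": 1},
  {"dp": [0.4,0,0.9],"dr": [0,0,0],"fingers": 1},
  {"dp": [0.4,0,0.9],"dr": [0,0,0],"fingers": 1},
  {"dp": [0,0,0],"dr": [0,0,0],"fingers": 1},
  {"dp": [0,0,0],"dr": [0,0,0],"fingers": 1},
])

```text
time_s: 7.7
tool_pos: [0.4558, -0.2467, 0.0888]
tool_rot: [-180.0, 9.8, 8.4]
force: [-0.1, 1.5, -2.2]
grip_width: 0.0355
grasp_force: 45.0
```

step_arm([
  {"dp": [0.4,0,0.9],"dr": [0,0,0],"fingers": 1},
  {"dp": [0.4,0,0.9],"dr": [0,0,0],"fingers": 1},
  {"dp": [0.4,0,0.9],"dr": [0,0,0],"fingers": 1},
  {"dp": [0,0,0],"dr": [0,0,0],"fingers": 1},
  {"dp": [0,0,0],"dr": [0,0,0],"fingers": 1},
])

```text
time_s: 8.32
tool_pos: [0.4565, -0.2465, 0.0858]
tool_rot: [-180.0, 9.9, 8.4]
force: [-0.3, -0.1, -1.1]
grip_width: 0.0357
grasp_force: 45.0
```

step_arm([
  {"dp": [0.4,0,0.9],"dr": [0,0,0],"fingers": 1},
  {"dp": [0.4,0,0.9],"dr": [0,0,0],"fingers": 1},
  {"dp": [0,0,0],"dr": [0,0,0],"fingers": 1},
  {"dp": [0,0,0],"dr": [0,0,0],"fingers": 1},
  {"dp": [0,0,0],"dr": [0,0,0],"fingers": 1},
])

```text
time_s: 8.95
tool_pos: [0.457, -0.2465, 0.0842]
tool_rot: [-180.0, 9.9, 8.4]
force: [-1.4, -0.8, 1.2]
grip_width: 0.0358
grasp_force: 45.0
```

step_arm([
  {"dp": [0.2,0,0.5],"dr": [0,0,0],"fingers": 1},
  {"dp": [0,0,0],"dr": [0,0,0],"fingers": 1},
  {"dp": [0,0,0],"dr": [0,0,0],"fingers": 1},
  {"dp": [0,0,0],"dr": [0,0,0],"fingers": 1},
  {"dp": [0,0,0],"dr": [0,0,0],"fingers": 1},
])

```text
time_s: 9.57
tool_pos: [0.457, -0.2465, 0.0841]
tool_rot: [-180.0, 9.9, 8.4]
force: [-1.3, 1.2, 5.3]
grip_width: 0.0357
grasp_force: 45.0
```

```bash
python3 - <<'E'
from h import *
o=env.get_obs();print(o["tool_pos"].round(4),o["tool_rot"].round(2),o["force"].round(2))
T=Ro.from_euler('xyz',o["tool_rot"],degrees=True);P=o["tool_pos"]+T.apply(OFF)
Rm=T*Ro.from_euler('x',180,degrees=True)
RR=Ro.from_euler('ZY',[YAW,-15],degrees=True)
print("mod in rail",(RR.inv().apply(P-RAIL)*1e3).round(1),"corner",(RR.inv().apply(P+Rm.apply([.023,0,-.012])-RAIL)*1e3).round(1))
E
```

```text
[ 0.457  -0.2465  0.0841] [-179.98    9.87    8.37] [-1.34  1.19  5.35]
mod in rail [ -8.4 -21.2  20.5] corner [  7.4 -21.1  -0.1]
```

```bash
python3 - <<'E'
from h import *
s=plan(*tool(-8,-22,30,25),2,1)
s=plan(*tool(32,-22,24,26),4,1,s)
s=plan(*tool(30,-22,5,26),4,1,s);print(s)
s=plan(*tool(12,-22,5,26),3,1,s);print(s)
E
```

```text
{"dp":[-1.8, 0.4, -4.4],"dr":[0.0002, -0.0012, 0.0024],"fingers":1}
{"dp":[-1.8, 0.4, -4.4],"dr":[0.0002, -0.0012, 0.0024],"fingers":1}
{"dp":[9.8, -0.0, -2.9],"dr":[0.0, -0.0044, 0.0],"fingers":1}
{"dp":[9.8, -0.0, -2.9],"dr":[0.0, -0.0044, 0.0],"fingers":1}
{"dp":[9.7, -0.0, -3.0],"dr":[0.0, -0.0044, 0.0],"fingers":1}
{"dp":[9.7, -0.0, -3.0],"dr":[0.0, -0.0044, 0.0],"fingers":1}
{"dp":[1.6, -0.0, 4.5],"dr":[0.0, 0.0, 0.0],"fingers":1}
{"dp":[1.6, -0.0, 4.5],"dr":[0.0, 0.0, 0.0],"fingers":1}
{"dp":[1.6, -0.0, 4.5],"dr":[0.0, 0.0, 0.0],"fingers":1}
{"dp":[1.6, -0.0, 4.5],"dr":[0.0, 0.0, 0.0],"fingers":1}
(array([ 0.49816205, -0.24143087,  0.07898737]), array([180. ,  11. ,   8.1]))
{"dp":[-5.4, 0.0, 2.6],"dr":[0.0, 0.0, 0.0],"fingers":1}
{"dp":[-5.4, 0.0, 2.6],"dr":[0.0, 0.0, 0.0],"fingers":1}
{"dp":[-5.4, 0.0, 2.6],"dr":[0.0, 0.0, 0.0],"fingers":1}
(array([ 0.48094884, -0.24388068,  0.07432863]), array([180. ,  11. ,   8.1]))
```

step_arm([
  {"dp": [-1.8,0.4,-4.4],"dr": [0,-0.0012,0.0024],"fingers": 1},
  {"dp": [-1.8,0.4,-4.4],"dr": [0,-0.0012,0.0024],"fingers": 1},
  {"dp": [9.8,0,-2.9],"dr": [0,-0.0044,0],"fingers": 1},
  {"dp": [9.8,0,-2.9],"dr": [0,-0.0044,0],"fingers": 1},
  {"dp": [9.7,0,-3],"dr": [0,-0.0044,0],"fingers": 1},
])

```text
time_s: 10.2
tool_pos: [0.4863, -0.2428, 0.096]
tool_rot: [-180.0, 10.7, 8.1]
force: [0.4, -0.4, -0.8]
grip_width: 0.0357
grasp_force: 45.0
```

step_arm([
  {"dp": [9.7,0,-3],"dr": [0,-0.0044,0],"fingers": 1},
  {"dp": [1.6,0,4.5],"dr": [0,0,0],"fingers": 1},
  {"dp": [1.6,0,4.5],"dr": [0,0,0],"fingers": 1},
  {"dp": [1.6,0,4.5],"dr": [0,0,0],"fingers": 1},
  {"dp": [0.7,0,2],"dr": [0,0,0],"fingers": 1},
])

```text
time_s: 10.82
tool_pos: [0.4971, -0.2415, 0.0805]
tool_rot: [-180.0, 11.0, 8.1]
force: [-0.1, 0.3, -1.3]
grip_width: 0.0356
grasp_force: 45.0
```

step_arm([
  {"dp": [0,0,0],"dr": [0,0,0],"fingers": 1},
  {"dp": [0,0,0],"dr": [0,0,0],"fingers": 1},
  {"dp": [0,0,0],"dr": [0,0,0],"fingers": 1},
  {"dp": [0,0,0],"dr": [0,0,0],"fingers": 1},
  {"dp": [0,0,0],"dr": [0,0,0],"fingers": 1},
])

```text
time_s: 11.45
tool_pos: [0.4977, -0.2415, 0.0811]
tool_rot: [180.0, 11.0, 8.1]
force: [0.8, -0.8, -2.3]
grip_width: 0.0356
grasp_force: 45.0
```

```bash
cat >> h.py <<'E'
def where():
    o=env.get_obs();print(o["tool_pos"].round(4),o["tool_rot"].round(2),o["force"].round(2))
    T=Ro.from_euler('xyz',o["tool_rot"],degrees=True);P=o["tool_pos"]+T.apply(OFF)
    Rm=T*Ro.from_euler('x',180,degrees=True); RR=Ro.from_euler('ZY',[YAW,-15],degrees=True)
    print("mod in rail",(RR.inv().apply(P-RAIL)*1e3).round(1),"rot",(RR.inv()*Rm).as_euler('xyz',degrees=True).round(1),"force rail",RR.inv().apply(o["force"]).round(1))
E
python3 - <<'E'
from h import *
where()
s=plan(*tool(18,-22,5,26),3,1)
s=plan(*tool(5,-22,5,26),7,1,s)
E
```

```text
[ 0.4977 -0.2415  0.0811] [179.99  10.99   8.1 ] [ 0.82 -0.77 -2.35]
mod in rail [ 30.1 -22.    7.1] rot [-0. 26.  0.] force rail [ 0.1 -0.9 -2.4]
{"dp":[-3.3, 0.0, 2.4],"dr":[0.0001, -0.0, 0.0],"fingers":1}
{"dp":[-3.3, 0.0, 2.4],"dr":[0.0001, -0.0, 0.0],"fingers":1}
{"dp":[-3.3, 0.0, 2.4],"dr":[0.0001, -0.0, 0.0],"fingers":1}
{"dp":[-1.7, 0.0, 0.8],"dr":[0.0, 0.0, 0.0],"fingers":1}
{"dp":[-1.7, 0.0, 0.8],"dr":[0.0, 0.0, 0.0],"fingers":1}
{"dp":[-1.7, 0.0, 0.8],"dr":[0.0, 0.0, 0.0],"fingers":1}
{"dp":[-1.7, 0.0, 0.8],"dr":[0.0, 0.0, 0.0],"fingers":1}
{"dp":[-1.7, 0.0, 0.8],"dr":[0.0, 0.0, 0.0],"fingers":1}
{"dp":[-1.7, 0.0, 0.8],"dr":[0.0, 0.0, 0.0],"fingers":1}
{"dp":[-1.7, 0.0, 0.8],"dr":[0.0, 0.0, 0.0],"fingers":1}
```

step_arm([
  {"dp": [-3.3,0,2.4],"dr": [0,0,0],"fingers": 1},
  {"dp": [-3.3,0,2.4],"dr": [0,0,0],"fingers": 1},
  {"dp": [-3.3,0,2.4],"dr": [0,0,0],"fingers": 1},
  {"dp": [-1.7,0,0.8],"dr": [0,0,0],"fingers": 1},
  {"dp": [-1.7,0,0.8],"dr": [0,0,0],"fingers": 1},
])

```text
time_s: 12.08
tool_pos: [0.483, -0.2436, 0.0749]
tool_rot: [180.0, 11.0, 8.1]
force: [-0.1, 0.9, -1.0]
grip_width: 0.0359
grasp_force: 45.0
```

step_arm([
  {"dp": [-1.7,0,0.8],"dr": [0,0,0],"fingers": 1},
  {"dp": [-1.7,0,0.8],"dr": [0,0,0],"fingers": 1},
  {"dp": [-1.7,0,0.8],"dr": [0,0,0],"fingers": 1},
  {"dp": [0,0,0],"dr": [0,0,0],"fingers": 1},
  {"dp": [0,0,0],"dr": [0,0,0],"fingers": 1},
])

```text
time_s: 12.7
tool_pos: [0.4778, -0.2443, 0.0736]
tool_rot: [180.0, 11.0, 8.1]
force: [0.4, -0.2, -1.6]
grip_width: 0.0357
grasp_force: 45.0
```

```bash
python3 - <<'E'
from h import *
where()
E
```

```text
[ 0.4778 -0.2443  0.0736] [179.99  10.99   8.1 ] [ 0.42 -0.19 -1.6 ]
mod in rail [  8.7 -22.    5.1] rot [-0. 26.  0.] force rail [-0.  -0.2 -1.6]
```

Free so far. I'll continue in small steps until there is contact.

step_arm([
  {"dp": [-1.8,0,0.9],"dr": [0,0,0],"fingers": 1},
  {"dp": [-1.4,0,0.7],"dr": [0,0,0],"fingers": 1},
  {"dp": [-0.9,0,0.5],"dr": [0,0,0],"fingers": 1},
  {"dp": [0,0,0],"dr": [0,0,0],"fingers": 1},
  {"dp": [0,0,0],"dr": [0,0,0],"fingers": 1},
])

```text
time_s: 13.32
tool_pos: [0.4734, -0.2449, 0.0723]
tool_rot: [180.0, 11.0, 8.1]
force: [0.3, -0.2, -1.2]
grip_width: 0.0358
grasp_force: 45.0
```

step_arm([
  {"dp": [-0.9,0,0.4],"dr": [0,0,0],"fingers": 1},
  {"dp": [-0.9,0,0.4],"dr": [0,0,0],"fingers": 1},
  {"dp": [0,0,0],"dr": [0,0,0],"fingers": 1},
  {"dp": [0,0,0],"dr": [0,0,0],"fingers": 1},
  {"dp": [0,0,0],"dr": [0,0,0],"fingers": 1},
])

```text
time_s: 13.95
tool_pos: [0.4714, -0.2452, 0.0719]
tool_rot: [180.0, 11.0, 8.1]
force: [-0.3, -0.5, -1.6]
grip_width: 0.0355
grasp_force: 45.0
```

```bash
python3 - <<'E'
from h import *
where()
E
```

```text
[ 0.4714 -0.2452  0.0719] [179.99  10.99   8.1 ] [-0.32 -0.54 -1.63]
mod in rail [  2.1 -22.    5.1] rot [-0. 26.  0.] force rail [-0.8 -0.5 -1.5]
```

step_arm([
  {"dp": [-0.9,0,0.4],"dr": [0,0,0],"fingers": 1},
  {"dp": [-0.9,0,0.4],"dr": [0,0,0],"fingers": 1},
  {"dp": [0,0,0],"dr": [0,0,0],"fingers": 1},
  {"dp": [0,0,0],"dr": [0,0,0],"fingers": 1},
  {"dp": [0,0,0],"dr": [0,0,0],"fingers": 1},
])

```text
time_s: 14.58
tool_pos: [0.4699, -0.2454, 0.0715]
tool_rot: [180.0, 11.0, 8.1]
force: [2.2, 0.5, -2.9]
grip_width: 0.0362
grasp_force: 45.0
```

```bash
python3 - <<'E'
from h import *
where()
E
```

```text
[ 0.4699 -0.2454  0.0715] [179.98  10.96   8.11] [ 2.15  0.47 -2.89]
mod in rail [  0.5 -22.    5.1] rot [-0. 26.  0.] force rail [ 1.4  0.2 -3.4]
```

Contact has come at the expected depth, so the lip is hooked. Next I'll plan the pivot about the edge.

```bash
cat >> h.py <<'E'
def piv(th,dx=-1.5,dz=0.,y=-22):
    m=np.array([15.4,.3])+(26-th)/26*np.array([.6,-1.8]); a=np.radians(th);c,s=np.cos(a),np.sin(a)
    o=np.array([16,-1.5])-np.array([c*m[0]+s*m[1],-s*m[0]+c*m[1]])
    return tool(o[0]+dx,y,o[1]+dz,th)
E
python3 - <<'E'
from h import *
s=None
for th in (21,16,12,8,4,0,-1): s=plan(*piv(th),1 if th<=12 else 2,1,s)
E
```

```text
{"dp":[-0.7, 0.0, 0.6],"dr":[0.0002, 0.0432, 0.0001],"fingers":1}
{"dp":[-0.7, 0.0, 0.6],"dr":[0.0002, 0.0432, 0.0001],"fingers":1}
{"dp":[-0.8, -0.0, 0.5],"dr":[0.0, 0.0436, 0.0],"fingers":1}
{"dp":[-0.8, -0.0, 0.5],"dr":[0.0, 0.0436, 0.0],"fingers":1}
{"dp":[-1.3, -0.0, 0.9],"dr":[-0.0, 0.0698, 0.0],"fingers":1}
{"dp":[-1.3, 0.0, 0.9],"dr":[-0.0, 0.0698, 0.0],"fingers":1}
{"dp":[-1.3, -0.0, 0.9],"dr":[-0.0, 0.0698, 0.0],"fingers":1}
{"dp":[-1.3, 0.0, 0.9],"dr":[-0.0, 0.0698, 0.0],"fingers":1}
{"dp":[-0.3, -0.0, 0.2],"dr":[-0.0, 0.0175, 0.0],"fingers":1}
```

step_arm([
  {"dp": [-0.7,0,0.6],"dr": [0,0.0432,0],"fingers": 1},
  {"dp": [-0.7,0,0.6],"dr": [0,0.0432,0],"fingers": 1},
  {"dp": [-0.8,0,0.5],"dr": [0,0.0436,0],"fingers": 1},
  {"dp": [-0.8,0,0.5],"dr": [0,0.0436,0],"fingers": 1},
  {"dp": [0,0,0],"dr": [0,0,0],"fingers": 1},
], squeeze=60)

```text
time_s: 15.2
tool_pos: [0.4668, -0.2455, 0.0697]
tool_rot: [180.0, 0.9, 8.1]
force: [4.2, 0.4, -4.1]
grip_width: 0.0357
grasp_force: 60.0
```

```bash
python3 - <<'E'
from h import *
where()
s=None
for th in (12,8,4,0,-1): s=plan(*piv(th),1,1,s)
E
```

```text
[ 0.4668 -0.2455  0.0697] [179.99   0.93   8.08] [ 4.19  0.43 -4.06]
mod in rail [ -0.3 -21.6   3.1] rot [-0.  15.9 -0. ] force rail [ 3.  -0.2 -5. ]
{"dp":[-1.4, 0.4, 0.9],"dr":[0.0002, 0.0686, -0.0003],"fingers":1}
{"dp":[-1.3, 0.0, 0.9],"dr":[-0.0, 0.0698, 0.0],"fingers":1}
{"dp":[-1.3, -0.0, 0.9],"dr":[-0.0, 0.0698, 0.0],"fingers":1}
{"dp":[-1.3, 0.0, 0.9],"dr":[-0.0, 0.0698, 0.0],"fingers":1}
{"dp":[-0.3, -0.0, 0.2],"dr":[-0.0, 0.0175, 0.0],"fingers":1}
```

step_arm([
  {"dp": [-1.1,0,1.3],"dr": [0,0.0686,0],"fingers": 1},
  {"dp": [-1.3,0,0.9],"dr": [0,0.0698,0],"fingers": 1},
  {"dp": [0,0,0],"dr": [0,0,0],"fingers": 1},
  {"dp": [0,0,0],"dr": [0,0,0],"fingers": 1},
  {"dp": [0,0,0],"dr": [0,0,0],"fingers": 1},
])

```text
time_s: 15.82
tool_pos: [0.4646, -0.2459, 0.0675]
tool_rot: [-180.0, -6.9, 8.1]
force: [4.0, 0.5, -3.5]
grip_width: 0.0354
grasp_force: 60.0
```

```bash
python3 - <<'E'
from h import *
where()
s=None
for th in (4,0,-2): s=plan(*piv(th,dz=-.5),1,1,s)
E
```

```text
[ 0.4646 -0.2459  0.0675] [-180.     -6.91    8.13] [ 4.02  0.53 -3.46]
mod in rail [ -0.7 -21.7   1.1] rot [0.  8.1 0. ] force rail [ 3.  -0.  -4.4]
{"dp":[-1.6, 0.3, 0.9],"dr":[-0.0001, 0.0713, 0.0006],"fingers":1}
{"dp":[-1.3, 0.0, 0.9],"dr":[-0.0, 0.0698, 0.0],"fingers":1}
{"dp":[-0.7, 0.0, 0.4],"dr":[-0.0, 0.0349, 0.0],"fingers":1}
```

step_arm([
  {"dp": [-1.3,0,1],"dr": [0,0.0713,0],"fingers": 1},
  {"dp": [-1.3,0,0.9],"dr": [0,0.0698,0],"fingers": 1},
  {"dp": [0,0,0],"dr": [0,0,0],"fingers": 1},
  {"dp": [0,0,0],"dr": [0,0,0],"fingers": 1},
  {"dp": [0,0,0],"dr": [0,0,0],"fingers": 1},
])

```text
time_s: 16.45
tool_pos: [0.4624, -0.2467, 0.0661]
tool_rot: [180.0, -15.0, 8.1]
force: [1.4, 2.4, 6.8]
grip_width: 0.0356
grasp_force: 60.0
```

```bash
python3 - <<'E'
from h import *
where();print(env.get_obs()["wrist_torque"])
import cv2
b=env.read_camera("side")[205:305,215:315,::-1]
cv2.imwrite("pics/piv.png",cv2.resize(b,(600,600),interpolation=cv2.INTER_CUBIC))
E
```

```text
[ 0.4624 -0.2467  0.0661] [179.96 -15.     8.15] [1.43 2.41 6.83]
mod in rail [ -0.9 -22.2   0.2] rot [-0. -0.  0.] force rail [3.5 2.2 6.1]
[ 0.56631283 -0.2895409   0.12098718]
```

View pics/piv.png

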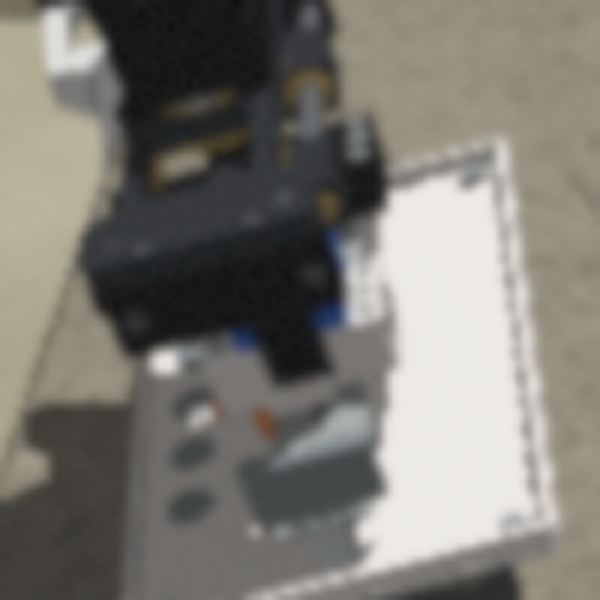

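The side crop shows the module level on the rail, with the orange clip at about (265,420). Next I'll press the foot down a little beyond flat to make sure the clip snaps.

step_arm([
  {"dp": [-0.7,0,0.9],"dr": [0,0.035,0],"fingers": 1},
  {"dp": [-0.5,0,0.9],"dr": [0,0.03,0],"fingers": 1},
  {"dp": [0,0,0],"dr": [0,0,0],"fingers": 1},
  {"dp": [0,0,0],"dr": [0,0,0],"fingers": 1},
  {"dp": [0,0,0],"dr": [0,0,0],"fingers": 1},
])

```text
time_s: 17.12
tool_pos: [0.4616, -0.2469, 0.0666]
tool_rot: [180.0, -18.7, 8.2]
force: [-12.9, 6.9, 32.1]
grip_width: 0.0355
grasp_force: 60.0
```

```bash
python3 - <<'E'
from h import *
where();print(env.get_obs()["wrist_torque"])
E
```

```text
[ 0.4616 -0.2469  0.0666] [179.99 -18.69   8.18] [-12.9    6.93  32.08]
mod in rail [ -0.5 -22.2   0.9] rot [ 0.  -3.7  0.1] force rail [-3.1  8.7 34. ]
[1.94609265 1.40548578 0.60996005]
```

step_arm([
  {"dp": [0.3,0,-1.4],"dr": [0,-0.03,0],"fingers": 1},
  {"dp": [0,0,0],"dr": [0,0,0],"fingers": 1},
  {"dp": [0,0,0],"dr": [0,0,0],"fingers": 0.3},
  {"dp": [0,0,0],"dr": [0,0,0],"fingers": 0.3},
  {"dp": [0,0,0],"dr": [0,0,0],"fingers": 0.3},
])

```text
time_s: 17.75
tool_pos: [0.46, -0.2466, 0.0636]
tool_rot: [-179.9, -16.9, 8.1]
force: [-0.1, -1.3, 0.1]
grip_width: 0.0567
grasp_force: 0.0
```

step_arm([
  {"dp": [0,0,0],"dr": [0,0,0],"fingers": 0.3},
  {"dp": [0,0,-10],"dr": [0,0,0],"fingers": 0.3},
  {"dp": [0,0,-25],"dr": [0,0,0],"fingers": 0.3},
  {"dp": [0,0,-30],"dr": [0,0,0],"fingers": 0.3},
  {"dp": [0,0,-30],"dr": [0,0,0],"fingers": 0.3},
])

```text
time_s: 18.38
tool_pos: [0.433, -0.2506, 0.1568]
tool_rot: [180.0, -17.0, 8.1]
force: [-0.1, -1.1, -0.2]
grip_width: 0.0614
grasp_force: 0.0
```

step_arm([
  {"dp": [0,20,-30],"dr": [0,-0.05,0],"fingers": 0.3},
  {"dp": [0,50,-10],"dr": [0,-0.05,0],"fingers": 0.3},
  {"dp": [0,50,0],"dr": [0,-0.05,0],"fingers": 0.3},
  {"dp": [0,50,0],"dr": [0,-0.05,0],"fingers": 0.3},
  {"dp": [0,40,0],"dr": [0,0,0],"fingers": 0.3},
])

```text
time_s: 19.0
tool_pos: [0.4528, -0.4617, 0.1942]
tool_rot: [180.0, -5.5, 8.1]
force: [-0.2, 0.1, -0.1]
grip_width: 0.0609
grasp_force: 0.0
```

```bash
python3 - <<'E'
from h import *
where()
import cv2
a=env.read_camera("side")[215:315,215:315,::-1];b=env.read_camera("top")[245:345,295:395,::-1]
k=lambda i:cv2.resize(i,(400,400),interpolation=cv2.INTER_CUBIC)
cv2.imwrite("pics/rel.png",np.hstack([k(a),k(b)]))
E
```

```text
[ 0.4528 -0.4617  0.1942] [179.98  -5.52   8.14] [-0.15  0.12 -0.13]
mod in rail [  -9.  -233.6  134.4] rot [-0.   9.5  0. ] force rail [-0.2  0.1 -0.1]
```

View pics/rel.png

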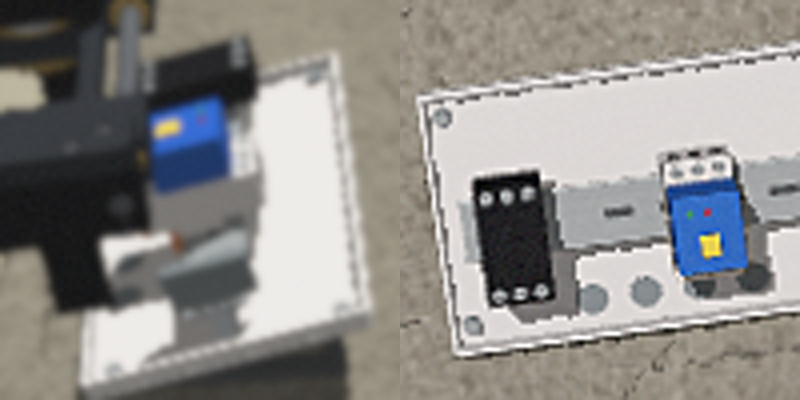

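The top crop shows the module on the rail with its nose at about (707,230). I'll check the tilt by overlaying the predicted outline at 0° (green) and at the clip-caught tilt (red).

```bash
python3 - <<'E'
from h import *
import cv2
b=env.read_camera("top")[275:325,350:400,::-1]
im=cv2.resize(b,(600,600),interpolation=cv2.INTER_CUBIC); cl=im.copy()
RR=Ro.from_euler('ZY',[YAW,-15],degrees=True)
for th,o,col in((0,(0,0),(0,255,0)),(10,(.8,2.),(0,0,255))):
    def P(L): 
        X=Ro.from_euler('y',th,degrees=True).apply(np.array(L)/1e3)+np.array([o[0],-22,o[1]])/1e3
        return ((proj("top",RR.apply(X)+RAIL)-(350,275)+.5)*12-.5)
    n=P([(21,17.5,57),(21,-17.5,57),(-21,-17.5,57),(-21,17.5,57)]);s=P([(32,18,30),(32,-18,30),(-34,-18,30),(-34,18,30)])
    for q in(n,s): cv2.polylines(im,[q.round().astype(np.int32)],True,col,1)
cv2.imwrite("pics/ov.png",im)
E
```

```text
(no output)
```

View pics/ov.png

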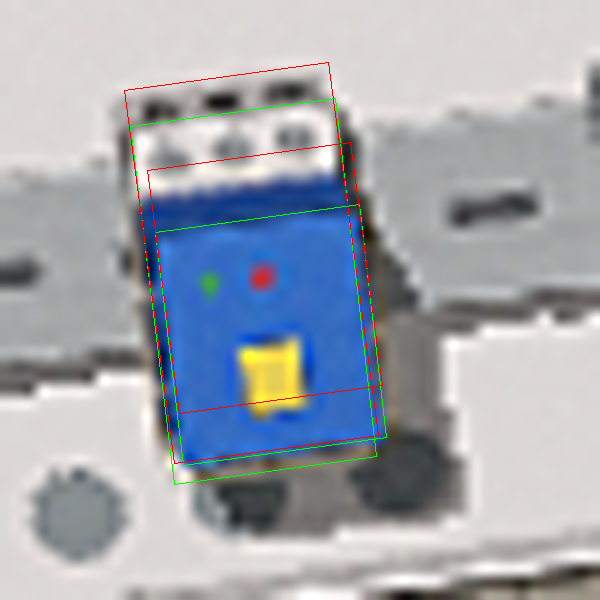

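The picture matches the flat prediction to within about a pixel: the blue face corners are at about (157,232) and (385,437), and the 10° outline doesn't fit. The module is snapped on and released, and the arm is clear.

```bash
python3 -c "
from cell import env
print(env.sign_off())"
```

```text
the job is handed in; nothing more can be done
None
```

I hooked the relay module onto the bare stretch of rail at about y −22 mm and tilted it down. In the last camera check it sat flat and released, so I handed the job in at about 19 s; the hand-in returned no verdict, and the clip being home is inferred from the module staying flat.

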